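Draw the hot tray out of the steriliser rack with the tray hook

ROBOT

A 7-joint arm with a two-finger parallel gripper is mounted at the origin on the work surface. World frame = base frame: x ahead of the robot, y to its left, z up, the work surface at z = 0. Lengths are in mm, angles in rad, forces in N, time in s.
With the tool pointing down it reaches from about 400 to 875 mm from the base axis. Payload 4.4 kg.
Tool frame: the origin (TCP) lies midway between the tips of the shut fingers; the grasp point (between the pads) lies 19 mm behind it (ctrl.pinch_z is the distance from the TCP to the grasp point, in mm); z points along the fingers, y is the line along which they close (so a half turn about z gives the same grasp; the last joint's range is limited). The gripper opens to 85 mm and grips with 20 to 120 N. Pads are 22 mm wide; open, the fingers measure 114 mm over their backs; the gripper's body (76 mm by 85 mm) begins 54 mm behind the grasp point. The pads swing forward as they close: fully open they stand 13 mm farther back than shut.
Start: joints at [-1.181, 0.628, 0.038, 1.517, -0.027, 0.996, -0.02], TCP at [286.097, 583.666, 231.313] pointing down, gripper open.
Joint ranges: [-3.06, 3.06], [-0.37, 2.12], [-1.25, 1.32], [0.18, 2.47], [-1.1, 4.24], [0.23, 1.98], [-2.94, 2.94]. Speed limits (rad/s): [2.57, 2.57, 3.14, 3.14, 3.14, 3.14, 3.14].

INTERFACE

Orientations are given as [roll, pitch, yaw] about the fixed x, y, z axes, in that order (R = Rz(yaw) Ry(pitch) Rx(roll)).
In Python, from cell import read_state, cams, order, ctrl gives the robot as it stands.
- The arm moves only by the tool move_arm, never from a script. Its argument "targets" is text: rows parted by semicolons, each of 7 numbers parted by spaces: the gripper's target within -1 to 1 (fully open at 1, half-way at 0, shut at -1), then the shift along the tool's x, y, z in cm, then the turn, a rotation vector about the tool's x, y, z in degrees. A call has 1 to 5 rows; each row shifts and turns the commanded pose from where the row before left it, along the tool's axes as they then stand; what a row does not reach is not made up. A row lasts 1/12 s, in which the tool goes at most 41.7 mm and 7.16 degrees, less where a joint would pass 70% of its speed; a pose out of reach is approached as far as the arm can. A call with a gripper value outside its range is refused whole. The fingers move at their own pace and stop on an object; the grip force is fixed at half the most. Time passes only in rows, so rows that do not move let the fingers close. It gives the time, the measured TCP pose, the force, the opening and the grip force at its end, in the units of the state.
- read_state(): the state, without advancing time (a new reading comes with each control period).
- cams.get_image(name): name is "scene" or "top" or "wrist"; returns a dict with "color" (480x640x3 uint8, red, green, blue), "fovy" (degrees; the focal length in pixels is half the picture's height over the tangent of half this angle, whatever the lens; pixels are square), "cx", "cy" (the principal point, pixels), "rvec" (rotation vector, rad) and "tvec" (3), from world to camera coordinates, as OpenCV has them. Camera axes: x right, y down, z forward; pixel columns grow to the right and rows downward; lengths in mm; the calibration is good to about 2 mm. A picture is of the moment at which its call begins. There is no depth.
- order.finish_job(): hands the job in; it is judged then, once.
The state is a dict: "clock": time; "qpos": joint angles; "qd": joint speeds; "tau": joint torques, N m; "eef_pos": TCP position; "tool_rot": TCP orientation; "force": force on the tool from outside, world axes, zero at the start; "torque": the same for the moment, N m; "width": finger opening in mm; "gripper_force": force on a finger pad.
Only numpy, scipy, OpenCV 4.12 (cv2) and the standard library are available. Lean on these libraries where they do the work, as an engineer would, in place of code of your own. Each camera call takes 0.05 s, during which the arm holds its last target. There are 200 camera calls.

TASK

The bottom tray in the steriliser rack is still too hot to touch: take the tray hook from its rest, catch it behind the tray's front rim and draw the tray with its instruments out of the rack onto the cooling plate, until it lies square and fully home against the plate's fence. Hold it home for a moment with a light steady pull of about one kilo, and never let the hook press on the tray with more than one and a half. Then lay the hook back in its rest, and leave the upper tray and the other things on the counter where they are.

Things in the scene. Friction and masses are not known exactly. Their poses are not given: they have to be found in the camera images.
- rack: fixed steel steriliser rack, three tiers, 156 deep (x) x 196 wide (y) x 135 high mm. Origin on the counter in the middle of its open front; x points into the rack, y left, z up. Ledges carry the bottom tray 11 mm and the upper tray 56 mm above the counter; trays have 3.5 mm play each side and come out along the rack's -x.
- tray_rim (a point): top middle, outer face, of the hot bottom tray's front rim. Loose aluminium tray 140 deep (x) x 183 wide (y) x 18 high mm, 0.2 to 0.42 kg, walls 2.5, floor top 3 mm above its underside. x points from this rim to the rear, y left, z up. Starts 25 to 40 mm in front of the rack; first 40 mm of floor behind it empty. Too hot for fingers. Pulled at mid-rim it turns square on the fence.
- plate: fixed dark cooling plate, 176 long (x) x 232 wide (y), top 10 mm above the counter; origin under its front (robot-side) end; x points to the rack, y left, z up; rear end 2 to 22 mm short of the rack, up to 0.04 rad askew. Across its front an unyielding bright fence, 8 thick x 11 high, is clamped with its tray-side face (fence_face) anywhere from x = 8 to 28 mm: not measured, feel for it.
- hook_grip (a point): middle of the loose tray hook's handle: blue, flat-sided, x from -60 to +52 mm, 18 wide (y), 20 high (z) mm; hook 0.13 kg. From its front a 7 mm round steel rod runs on along +x to 90 mm from here, then turns straight down. Starts level in its rest, turned-down end hanging free. A hard pull can slip or tilt it in the grip.
- hook_tip (a point): lower end of the turned-down end of the tray hook: on the rod's centre line, 90 mm ahead (+x) of hook_grip and 28 mm below it; the turned-down rod is 7 mm thick. Same axes as hook_grip. Sliding the tray with it takes about 1 to 4 N; against the fence the pull rises steeply.
- rest: fixed steel rest of the hook: base 135 x 72 x 4 mm, origin on the counter under its middle, x towards the hook end, z up. Notched plates 42 mm behind and 36 mm ahead of it, 4 thick, 54 high, carry the handle's underside 34 mm up (hook_grip 44 mm up over the origin); notches 29 mm wide, flared. Handle free at both sides between them. Left or right of the plate.
- tweezers: steel tweezers, 130 x 11 x 5 mm, lying across in the hot tray; origin under its middle, y along its length
- mirror: steel mouth mirror, 143 mm long, 22 mm head, lying across in the hot tray behind the tweezers; origin on its underside, 70 mm from the handle end, y towards the head
- spray: white spray-liquid bottle with blue cap, 64 mm diameter, 170 mm high; bystander. Origin under its middle
- tape: roll of indicator tape lying flat, 96 mm diameter, 19 mm high; bystander. Origin under its middle
- pot: steel cup, 68 mm diameter, 75 mm high, standing on the other side of the plate from the rest; bystander. Origin under its middle
- jar: glass jar with steel lid, 72 mm diameter, 85 mm high; bystander. Origin under its middle
- vial: small amber glass bottle, 34 mm diameter, 58 mm high; bystander. Origin under its middle
- upper_rim (a point): top middle of the front rim of a second, loaded tray of the same size on the middle tier of the rack, 3 to 10 mm inside the rack's front plane, 74 mm above the counter; bystander

How it is judged (in metres and radians):
On the way, in this order (a step that is already met when the one before it is completed fails the run):
1. the hook is lifted out of its rest (height (world z) of hook_grip above 0.065 m and contact force between the fingers and hook above 1 N), for 0.2 s.
2. the hook holds the tray home against the plate's fence with a light steady pull (5 to 15.5 N) (contact force between hook and tray between 5 and 15.5 N and x of tray_rim in the frame of fence_face below 0.0025 m and contact force between tray and fence above 2 N and linear speed of tray below 0.01 m/s), for 0.4 s.
At the end, for the whole second after the job is handed in: The tray, its instruments inside, lies flat and at rest on the plate, front face within 2.5 mm of the fence, square within 0.02 rad, within 25 mm of the middle sideways; the hook lies level in both notches of its rest (middle -10 to +15 mm along, 9 mm sideways), let go (x of tray_rim in the frame of fence_face between -0.003 and 0.0025 m and y of tray_rim in the frame of plate between -0.025 and 0.025 m and z of tray_rim in the frame of plate between 0.025 and 0.031 m and angle between the x axis of tray_rim and the x axis of plate, either way round below 0.02 rad and angle between tray_rim's own z axis and vertical below 0.03 rad and linear speed of each of tray, hook below 0.01 m/s and x of tweezers in the frame of tray_rim between 0 and 0.14 m and z of tweezers in the frame of tray_rim between -0.02 and -0.006 m and x of mirror in the frame of tray_rim between 0 and 0.14 m and z of mirror in the frame of tray_rim between -0.02 and -0.006 m and z of hook_grip in the frame of rest between 0.04 and 0.048 m and x of hook_grip in the frame of rest between -0.01 and 0.015 m and y of hook_grip in the frame of rest between -0.009 and 0.009 m and angle between hook_grip's own z axis and vertical below 0.1 rad); the robot touches nothing.
It fails at once if the gripper or arm touches the hot tray (contact force between any of the fingers, the arm and tray above 0.3 N).
It fails at once if the hook presses on the tray with more than one and a half kilos (15.5 N) (contact force between hook and tray above 15.5 N).
It fails at once if the upper tray is shifted by more than 10 mm (distance of upper_rim from where it was at the start of the episode above 0.01 m).
It fails at once if a bystander on the counter is shifted by more than 20 mm (distance of any of spray, tape, pot, jar, vial from where it was at the start of the episode above 0.02 m).
It also fails if it takes over 64 s, if anything falls off the work surface, if the arm or the gripper's body presses on something with over 40 N, if the wrist force passes 120 N, or if a joint passes its speed limit or range.

## Working session

There is one attempt and no reset: what is moved stays moved. The work goes in short steps, Python scripts to look and compute and a tool call to move; the robot and the scene stay as the last step left them, time stands still between calls to the robot, and variables do not carry over. Pictures are saved under pics/ and viewed, at most 10 in all, crops included, and the job is handed in when it is done.

Besides the shell and the picture viewer there is one more tool, called after "Request:" by a JSON object that holds its "fn" and its "kwargs". move_arm: Moves the arm, as the interface text tells. Its arguments: {"type":"object","properties":{"targets":{"type":"string"}},"required":["targets"]}

```bash
mkdir -p pics; ls; python3 - <<'E'
from cell import read_state, cams, order, ctrl
import cv2
print(read_state(), ctrl.pinch_z)
for n in ["scene","top"]:
    d=cams.get_image(n); cv2.imwrite(f"pics/{n}0.png",d["color"][:,:,::-1]); print(n,{k:v for k,v in d.items() if k!="color"})
E
```

```text
pics
{'clock': 0.0, 'qpos': array([-1.18082619,  0.62931816,  0.03841813,  1.51839579, -0.02701194,
        0.9962843 , -0.02001446]), 'qd': array([-2.10500024e-04, -7.59930260e-04,  2.57856302e-05, -6.66347268e-04,
        3.29048140e-04,  2.28117901e-03, -7.50247766e-04]), 'tau': array([ 7.06447863e-04, -5.63409662e+01,  1.22664951e+00, -1.93444991e+01,
        1.10934488e-02,  1.04749753e-02, -2.52693934e-05]), 'eef_pos': array([285.78003219, 583.10097995, 230.39787971]), 'tool_rot': array([-3.13970406e+00,  2.87677253e-08,  2.68582019e+00]), 'force': array([-0.08885942,  0.73292934, -0.7413057 ]), 'torque': array([0.03615008, 0.0044499 , 0.0408078 ]), 'gripper_force': 0.0, 'width': 85.36720074116133} 18.700000000000003
scene {'fovy': 44.3374516352897, 'cx': 321.44175420618075, 'cy': 243.0206560395285, 'rvec': array([ 0.95602273,  2.30230647, -1.23687025]), 'tvec': array([ 445.50223537, -179.2467109 , 1648.92903373])}
top {'fovy': 52.16621368512159, 'cx': 320.9168021174536, 'cy': 242.16774870372345, 'rvec': array([ 2.14941287, -2.12561727,  0.21878766]), 'tvec': array([ -20.40409796,  624.36285158, 1091.94606819])}
```

View pics/top0.png

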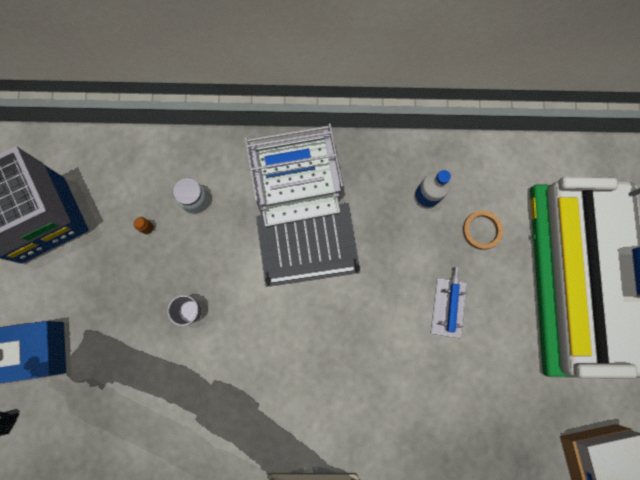

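View pics/scene0.png

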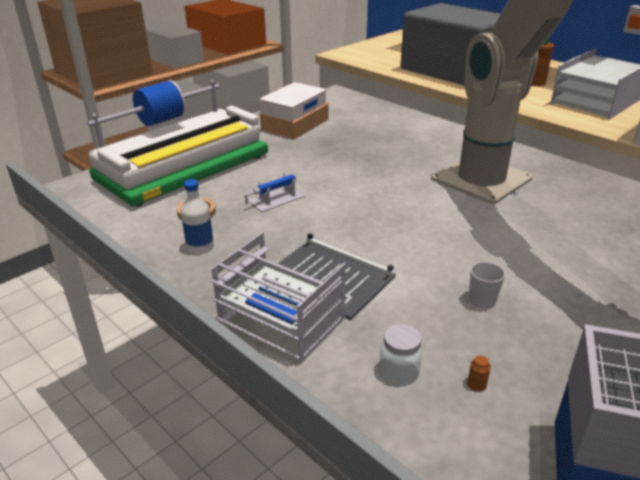

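Top view: hook on its rest around (453,305), rod end up at (456,270); the plate's fence runs from (268,281) to (355,269); the hot tray's front rim is near (302,215), pot (183,310), spray (435,188), tape (483,230). I'll measure these with masks next.

```bash
cat > h.py <<'E'
from cell import read_state, cams, order, ctrl
import numpy as np, cv2
def K(d):
    f=240/np.tan(np.radians(d["fovy"])/2); return np.array([[f,0,d["cx"]],[0,f,d["cy"]],[0,0,1.]])
def ray(d,uv,z):
    R=cv2.Rodrigues(d["rvec"])[0]; c=-R.T@d["tvec"]
    uv=np.atleast_2d(uv).astype(float)
    v=(R.T@np.linalg.inv(K(d))@np.c_[uv,np.ones(len(uv))].T).T
    return c+v*((z-c[2])/v[:,2])[:,None]
def proj(d,P): return cv2.projectPoints(np.atleast_2d(P).astype(float),d["rvec"],d["tvec"],K(d),None)[0][:,0]
def rect(mask,minA=30):
    c,_=cv2.findContours(mask.astype(np.uint8),cv2.RETR_EXTERNAL,cv2.CHAIN_APPROX_NONE)
    return sorted([q for q in c if cv2.contourArea(q)>minA],key=cv2.contourArea,reverse=True)
E
python3 - <<'E'
from h import *
d=cams.get_image("top"); im=d["color"].astype(int)
r,g,b=im[...,0],im[...,1],im[...,2]
m=(b-r>50)&(b-g>20); m[:, :420]=0; m[:260]=0; m[345:]=0; m[:,480:]=0
q=rect(m)[0]; bx=cv2.boxPoints(cv2.minAreaRect(q)); print("handle px",bx.round(1)); W=ray(d,bx,54); print(W.round(1)); 
print("centre",W.mean(0).round(1), "sides",np.linalg.norm(W[1]-W[0]),np.linalg.norm(W[2]-W[1]))
m=(r-b>60)
for q in rect(m): print("orange",cv2.minAreaRect(q)[0],ray(d,cv2.minAreaRect(q)[0],10).round(0))
print("fence ends",ray(d,[[268,281],[355,269]],21).round(1),"tray rim",ray(d,[[265,222],[339,212]],29).round(1),"pot",ray(d,[183,310],75).round(), "spray",ray(d,[443,177],170).round(),"jar",ray(d,[187,188],85).round())
print("rodend",ray(d,[456,268],45).round(1))
print("cam",(-cv2.Rodrigues(d["rvec"])[0].T@d["tvec"]).round())
c=cv2.resize(d["color"][195:290,240:370],None,fx=6,fy=6,interpolation=cv2.INTER_CUBIC)[:,:,::-1]
cv2.imwrite("pics/c1.png",cv2.resize(c,(780,570)))
E
```

```text
handle px [[446.8 330.8]
 [450.9 283.4]
 [459.3 284.1]
 [455.2 331.5]]
[[ 422.8 -303.3   54. ]
 [ 531.6 -317.2   54. ]
 [ 530.1 -336.8   54. ]
 [ 421.3 -322.6   54. ]]
centre [ 476.4 -320.    54. ] sides 109.66451264205922 19.695778222516363
orange (574.1586303710938, 276.07318115234375) [[ 557. -633.   10.]]
orange (482.75006103515625, 229.25003051757812) [[ 671. -414.   10.]]
orange (140.1923065185547, 223.46153259277344) [[673. 426.  10.]]
orange (533.3553466796875, 207.974609375) [[ 727. -545.   10.]]
orange (21.400012969970703, 249.80003356933594) [[605. 703.  10.]]
orange (578.328369140625, 460.1752014160156) [[ 135. -607.   10.]]
orange (54.58304214477539, 233.6557159423828) [[645. 629.  10.]]
fence ends [[535.6 110.7  21. ]
 [566.8 -96.6  21. ]] tray rim [[677.2 121.2  29. ]
 [704.7 -57.4  29. ]] pot [[463. 294.  75.]] spray [[ 751. -275.  170.]] jar [[743. 298.  85.]]
rodend [[ 569.  -333.2   45. ]]
cam [ 418.   12. 1186.]
```

View pics/c1.png

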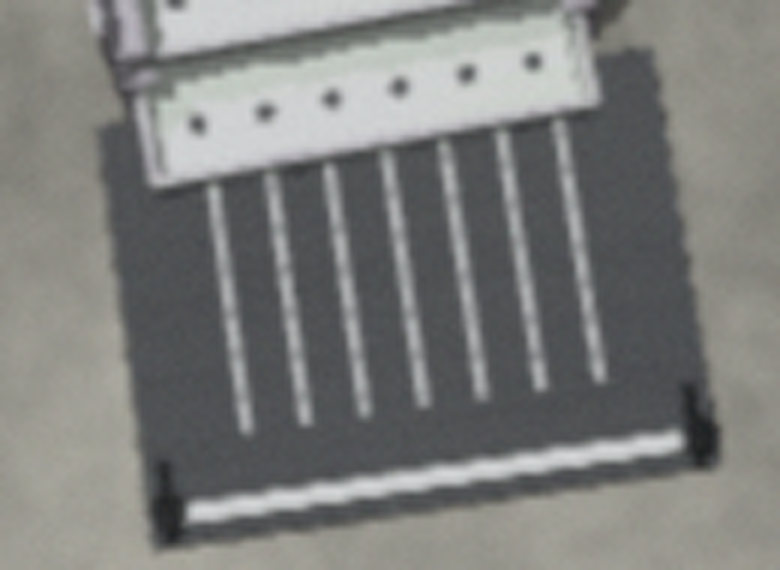

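The crop (6x, origin 240,195) shows the tray's front rim lower edge from about (265.3,226.2) to (340,212.5). The fence's tray-side edge runs from (270.8,279.2) to (353.8,267), and the plate front corners are at (265.8,286.7) and (359.7,272).

```bash
cat >> h.py <<'E'
from scipy.spatial.transform import Rotation as Ro
def go(target,yaw):
    s=read_state(); R=Ro.from_euler("xyz",s["tool_rot"])
    T=Ro.from_euler("xyz",[np.pi,0,yaw])
    print("pos",s["eef_pos"].round(1),"rot",s["tool_rot"].round(4),"t",round(float(s["clock"]),2),"w",round(float(s["width"]),1),"F",s["force"].round(1),"gf",round(float(s["gripper_force"]),1))
    print("shift tool cm",(R.inv().apply(np.array(target)-s["eef_pos"])/10).round(2),"turn deg (first)",np.degrees((R.inv()*T).as_rotvec()).round(2), "shift in new frame",(T.inv().apply(np.array(target)-s["eef_pos"])/10).round(2))
E
python3 - <<'E'
from h import *
d=cams.get_image("top")
def seg(n,a,z,L):
    W=ray(d,a,z); v=W[0]-W[1]; print(n,W.round(1).tolist(),"mid",W.mean(0).round(1),"len",np.linalg.norm(v).round(1),"of",L,"yaw x",np.arctan2(-v[0],v[1]).round(4))
seg("tray",[[265.3,226.2],[340,212.5]],29,183)
seg("fence",[[270.8,279.2],[353.8,267]],21,0)
seg("platefront",[[265.8,286.7],[359.7,272]],10,232)
seg("plate rear-left/front-left",[[257.5,215.8],[265.8,286.7]],10,176)
go([480.4,-320.5,120],3.015)
E
```

```text
tray [[666.9, 120.2, 29.0], [703.5, -59.8, 29.0]] mid [685.2  30.2  29. ] len 183.7 of 183 yaw x 0.2006
fence [[540.0, 104.1, 21.0], [571.6, -93.7, 21.0]] mid [555.8   5.2  21. ] len 200.4 of 0 yaw x 0.1585
platefront [[523.0, 116.5, 10.0], [561.0, -109.0, 10.0]] mid [542.    3.7  10. ] len 228.6 of 232 yaw x 0.1672
plate rear-left/front-left [[696.8, 141.8, 10.0], [523.0, 116.5, 10.0]] mid [609.9 129.1  10. ] len 175.7 of 176 yaw x -1.4258
pos [285.9 583.3 230.7] rot [-3.1405 -0.      2.6858] t 0.2 w 85.6 F [0.3 0.1 0.7] gf 0.0
shift tool cm [-57.25 -72.58  11.16] turn deg (first) [-6.000e-02 -1.000e-02 -1.886e+01] shift in new frame [-30.7  -87.2   11.07]
```

Request:
{"fn": "move_arm", "kwargs": {"targets": "1 -4 0 0 0 0 -6.3; 1 -4 0 0 0 0 -6.3; 1 -4 0 0 0 0 -6.3; 1 -3 -2.8 0 0 0 0; 1 -3 -2.8 0 0 0 0"}}

```text
clock: 0.62
eef_pos: [452.6, 479.3, 230.6]
tool_rot: [3.141, -0.0, 3.016]
force: [1.1, 0.3, -0.4]
width: 85.4
gripper_force: 0.0
```

Request:
{"fn": "move_arm", "kwargs": {"targets": "1 -3 -2.8 0 0 0 0; 1 -3 -2.8 0 0 0 0; 1 -2 -3.6 0 0 0 0; 1 -2 -3.6 0 0 0 0; 1 -1 -4 0 0 0 0"}}

```text
clock: 1.03
eef_pos: [541.3, 297.4, 230.9]
tool_rot: [3.141, 0.002, 3.014]
force: [1.8, -0.9, 0.3]
width: 85.5
gripper_force: 0.0
```

Request:
{"fn": "move_arm", "kwargs": {"targets": "1 -1 -4 0 0 0 0; 1 0 -4.1 0 0 0 0; 1 0 -4.1 0 0 0 0; 1 0 -4.1 0 0 0 0; 1 0 -4.1 0 0 0 0"}}

```text
clock: 1.45
eef_pos: [522.7, 93.9, 231.2]
tool_rot: [-3.141, -0.0, 3.016]
force: [0.3, -1.4, 0.7]
width: 85.3
gripper_force: 0.0
```

Request:
{"fn": "move_arm", "kwargs": {"targets": "1 0 -4.1 0 0 0 0; 1 0 -4.1 0 0 0 0; 1 0 -4.1 0 0 0 0; 1 0 -4.1 0 0 0 0; 1 0 -4.1 0 0 0 0"}}

```text
clock: 1.87
eef_pos: [496.9, -109.3, 231.4]
tool_rot: [3.142, 0.0, 3.016]
force: [1.0, 0.3, -1.3]
width: 85.4
gripper_force: 0.0
```

```bash
python3 -c "
from h import *
go([480.4,-320.5,150],3.015)"
```

```text
pos [ 496.9 -109.3  231.4] rot [3.1416e+00 2.0000e-04 3.0158e+00] t 1.87 w 85.4 F [ 1.   0.3 -1.3] gf 0.0
shift tool cm [ -1.01 -21.16   8.14] turn deg (first) [0.   0.01 0.05] shift in new frame [ -1.03 -21.16   8.14]
```

Request:
{"fn": "move_arm", "kwargs": {"targets": "1 -0.2 -4.1 0 0 0 0; 1 -0.2 -4 0.5 0 0 0; 1 -0.2 -4 0.5 0 0 0; 1 -0.2 -4 0.5 0 0 0; 1 0 -2 3 0 0 0"}}

```text
clock: 2.28
eef_pos: [484.4, -296.1, 189.7]
tool_rot: [-3.135, 0.009, 3.01]
force: [0.9, -0.7, 0.8]
width: 85.5
gripper_force: 0.0
```

Request:
{"fn": "move_arm", "kwargs": {"targets": "1 0 -0.8 3 0 0 0; 1 0 0 0 0 0 0; 1 0 0 0 0 0 0"}}

```text
clock: 2.53
eef_pos: [480.6, -295.2, 155.1]
tool_rot: [3.14, -0.004, 3.015]
force: [0.4, 1.1, 0.9]
width: 85.3
gripper_force: 0.0
```

```bash
python3 - <<'E'
from h import *
go([480.4,-320.5,150],3.015)
d=cams.get_image("wrist"); cv2.imwrite("pics/w1.png",d["color"][:,:,::-1])
im=d["color"].astype(int); r,g,b=im[...,0],im[...,1],im[...,2]
m=(b-r>50)&(b-g>20)
for q in rect(m,500)[:3]:
    bx=cv2.boxPoints(cv2.minAreaRect(q)); print(bx.round(0).tolist(),ray(d,bx,54).round(1).tolist(),ray(d,bx,54).mean(0).round(1))
print("cam",(-cv2.Rodrigues(d["rvec"])[0].T@d["tvec"]).round(),d["fovy"])
E
```

```text
pos [ 480.6 -295.2  155.1] rot [ 3.1396 -0.0038  3.0148] t 2.53 w 85.3 F [0.4 1.1 0.9] gf 0.0
shift tool cm [-0.31 -2.51  0.51] turn deg (first) [ 0.12 -0.22 -0.01] shift in new frame [-0.3  -2.51  0.51]
[[264.0, 162.0], [288.0, 162.0], [291.0, 305.0], [267.0, 305.0]] [[418.7, -322.8, 54.0], [420.4, -306.5, 54.0], [529.7, -320.6, 54.0], [527.8, -338.9, 54.0]] [ 474.2 -322.2   54. ]
cam [ 416. -287.  298.] 70.87791427082686
```

View pics/w1.png

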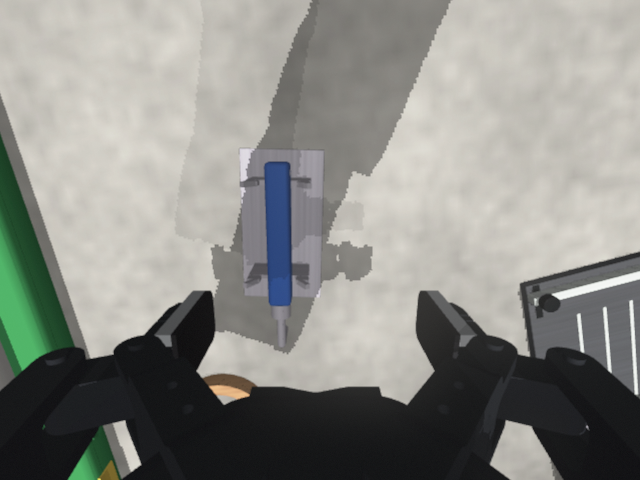

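The wrist view shows the blue handle at px (264-291, 162-305), lying in both notches with the fingers clear. The two views put hook_grip at about (479.3, -321.6) with a yaw of -0.127.

Request:
{"fn": "move_arm", "kwargs": {"targets": "1 -0.2 -2.6 2 0 0 0; 1 0 0 3 0 0 0; 1 0 0 3 0 0 0; 1 0 0 0 0 0 0; 1 0 0 0 0 0 0"}}

```text
clock: 3.0
eef_pos: [481.3, -320.4, 77.1]
tool_rot: [3.141, -0.0, 3.018]
force: [0.5, -0.6, -0.1]
width: 85.4
gripper_force: 0.0
```

```bash
python3 -c "
from h import *
go([479.3,-321.6,26],3.015)"
```

```text
pos [ 481.3 -320.4   77.1] rot [ 3.1406e+00 -3.0000e-04  3.0179e+00] t 3.0 w 85.4 F [ 0.5 -0.6 -0.1] gf 0.0
shift tool cm [ 0.18 -0.15  5.11] turn deg (first) [ 0.06 -0.02  0.16] shift in new frame [ 0.19 -0.14  5.11]
```

Request:
{"fn": "move_arm", "kwargs": {"targets": "1 0.2 -0.1 2.5 0 0 0.1; 1 0 0 2.6 0 0 0; 1 0 0 0 0 0 0; -1 0 0 0 0 0 0; -1 0 0 0 0 0 0"}}

```text
clock: 3.42
eef_pos: [480.3, -323.2, 27.9]
tool_rot: [-3.14, 0.004, 3.015]
force: [0.7, -0.1, -0.3]
width: 64.0
gripper_force: 0.0
```

Request:
{"fn": "move_arm", "kwargs": {"targets": "-1 0 0 0 0 0 0; -1 0 0 0 0 0 0; -1 0 0 0 0 0 0; -1 0 0 0 0 0 0; -1 0 0 0 0 0 0"}}

```text
clock: 3.83
eef_pos: [479.0, -323.1, 26.5]
tool_rot: [-3.141, 0.001, 3.014]
force: [-0.1, 1.4, 6.5]
width: 16.8
gripper_force: 58.4
```

Request:
{"fn": "move_arm", "kwargs": {"targets": "-1 0 0 0 0 0 0; -1 0 0 0 0 0 0; -1 0 0 0 0 0 0"}}

```text
clock: 4.08
eef_pos: [478.9, -323.0, 26.4]
tool_rot: [-3.141, 0.001, 3.014]
force: [-1.1, 0.8, 5.7]
width: 17.1
gripper_force: 58.4
```

Gripped (width 17, force 58). Now I'll lift and check.

Request:
{"fn": "move_arm", "kwargs": {"targets": "-1 0 0 -1 0 0 0; -1 0 0 -2 0 0 0; -1 0 0 -3 0 0 0; -1 0 0 -2 0 0 0; -1 0 0 -1 0 0 0"}}

```text
clock: 4.5
eef_pos: [479.5, -323.6, 118.4]
tool_rot: [-3.14, 0.004, 3.014]
force: [-0.7, -0.2, -1.1]
width: 17.1
gripper_force: 58.7
```

Request:
{"fn": "move_arm", "kwargs": {"targets": "-1 0 0 0 0 0 0; -1 0 0 0 0 0 0; -1 0 0 0 0 0 0; -1 0 0 0 0 0 0"}}

```text
clock: 4.83
eef_pos: [477.4, -322.1, 113.8]
tool_rot: [3.14, -0.003, 3.014]
force: [0.0, -0.1, -1.5]
width: 17.3
gripper_force: 58.7
```

Request:
{"fn": "move_arm", "kwargs": {"targets": "-1 -2 2 0 0 0 -5.6; -1 -2 2.5 0 0 0 -5.6; -1 -2 3 0 0 0 -5.5; -1 -1 3.5 0 0 0 0; -1 -1 3.5 0 0 0 0"}}

```text
clock: 5.25
eef_pos: [547.9, -175.9, 113.8]
tool_rot: [3.14, -0.001, -2.978]
force: [0.3, -0.7, -2.3]
width: 16.8
gripper_force: 58.7
```

```bash
python3 -c "
from h import *
go([608,18,80],-2.977)"
```

```text
pos [ 547.9 -175.9  113.8] rot [ 3.1403e+00 -1.2000e-03 -2.9781e+00] t 5.25 w 16.8 F [ 0.3 -0.7 -2.3] gf 58.7
shift tool cm [-9.09 18.15  3.39] turn deg (first) [ 0.07 -0.07 -0.06] shift in new frame [-9.1  18.14  3.38]
```

Request:
{"fn": "move_arm", "kwargs": {"targets": "-1 -1.5 3.5 0 0 0 0; -1 -1.5 3.5 0 0 0 0; -1 -1.5 3.5 0 0 0 0; -1 -1.5 3.5 0 0 0 0; -1 -1 2 1 0 0 0"}}

```text
clock: 5.67
eef_pos: [592.0, -2.0, 105.5]
tool_rot: [3.139, 0.002, -2.973]
force: [0.2, 0.6, -1.8]
width: 16.7
gripper_force: 58.8
```

Request:
{"fn": "move_arm", "kwargs": {"targets": "-1 -0.5 0.8 2 0 0 0; -1 0 0 0 0 0 0; -1 0 0 0 0 0 0; -1 0 0 0 0 0 0; -1 0 0 0 0 0 0"}}

```text
clock: 6.08
eef_pos: [594.3, -1.6, 85.7]
tool_rot: [-3.14, -0.0, -2.98]
force: [0.6, -0.3, -1.3]
width: 17.1
gripper_force: 58.7
```

```bash
python3 - <<'E'
from h import *
go([608,18,80],-2.977)
dt=cams.get_image("top"); ds=cams.get_image("scene")
s=read_state(); p=s["eef_pos"]; y=s["tool_rot"][2]; h=np.array([-np.cos(y),-np.sin(y),0])
tip=p+90*h; tip[2]=p[2]-10.4; print("tip pred",tip.round(1),"rod corner px top",proj(dt,tip+[0,0,28]).round(1),"tip px",proj(dt,tip).round(1),"scene",proj(ds,[tip,tip+[0,0,28]]).round(1))
a=cv2.resize(dt["color"][170:290,250:370],(600,600),interpolation=cv2.INTER_CUBIC)
cv2.imwrite("pics/t2.png",a[:,:,::-1])
u,v=proj(ds,tip)[0].astype(int)
cv2.imwrite("pics/s2.png",cv2.resize(ds["color"][v-60:v+60,u-80:u+80],(800,600),interpolation=cv2.INTER_CUBIC)[:,:,::-1]); print("scene origin",u-80,v-60)
E
```

```text
pos [594.3  -1.6  85.7] rot [-3.1405 -0.     -2.9804] t 6.08 w 17.1 F [ 0.6 -0.3 -1.3] gf 58.7
shift tool cm [-1.66  1.72  0.57] turn deg (first) [-0.06 -0.   -0.2 ] shift in new frame [-1.67  1.71  0.57]
tip pred [683.5  13.3  75.6] rod corner px top [[309.8 212.8]] tip px [[309.8 215.6]] scene [[307.1 259. ]
 [306.8 247.6]]
scene origin 227 198
```

View pics/t2.png

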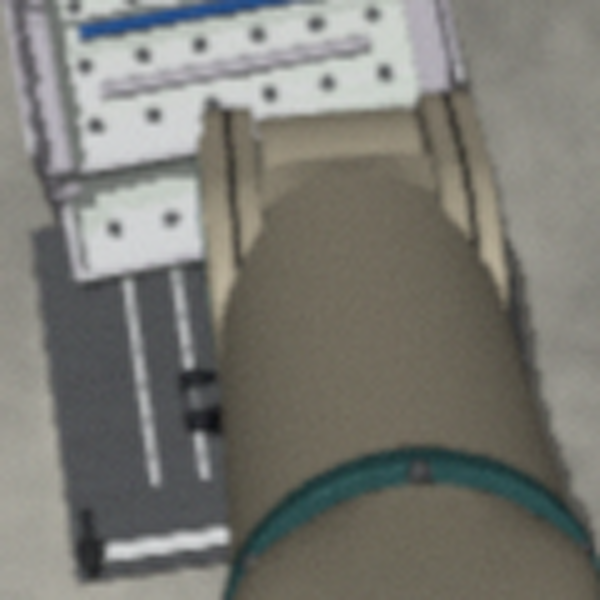

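View pics/s2.png

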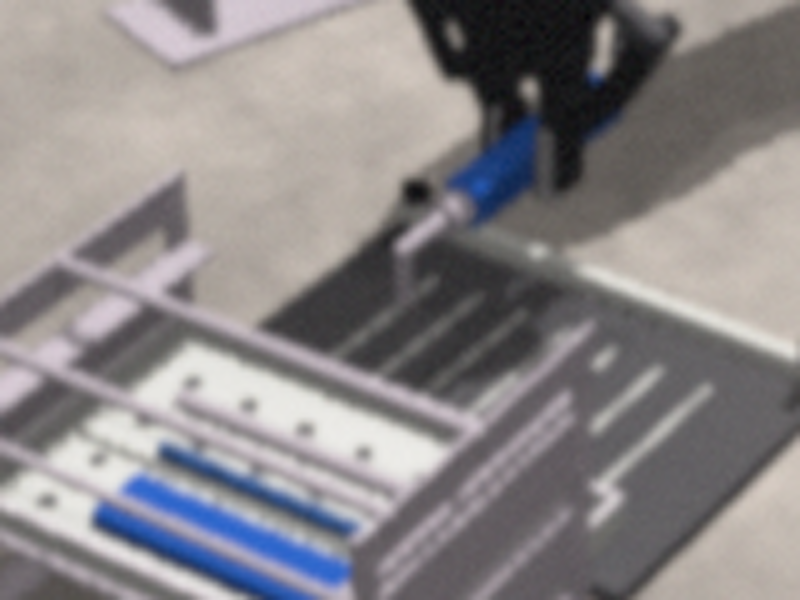

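The scene crop shows the hook tip at (308,257.4) and the rod corner at (307.4,247). The prediction was (307.1,259) and (306.8,247.6), so the grip geometry is good. The arm hides the rim in the top view. I'll move over the tray behind the rim.

Request:
{"fn": "move_arm", "kwargs": {"targets": "-1 -0.5 0.9 0 0 0 0; -1 -0.7 0.8 0 0 0 0; -1 -0.8 0 1 0 0 0; -1 0 0 1.5 0 0 0; -1 0 0 1.5 0 0 0"}}

```text
clock: 6.6
eef_pos: [613.2, 21.9, 44.8]
tool_rot: [3.141, 0.003, -2.976]
force: [-0.4, 0.2, -1.8]
width: 17.0
gripper_force: 58.8
```

Request:
{"fn": "move_arm", "kwargs": {"targets": "-1 0 0 0 0 0 0; -1 0 0 0 0 0 0; -1 0 0 0 0 0 0; -1 0 0 0 0 0 0; -1 0 0 0 0 0 0"}}

```text
clock: 7.02
eef_pos: [612.1, 20.6, 46.1]
tool_rot: [-3.141, 0.002, -2.978]
force: [0.0, -0.7, -1.1]
width: 17.0
gripper_force: 58.8
```

```bash
python3 - <<'E'
from h import *
go([611.2,18.6,28.4],-2.977)
ds=cams.get_image("scene")
s=read_state(); p=s["eef_pos"]; y=s["tool_rot"][2]; h=np.array([-np.cos(y),-np.sin(y),0])
tip=p+90*h; tip[2]=p[2]-10.4; print("tip",tip.round(1),proj(ds,[tip,tip+[0,0,28]]).round(1),"rim",proj(ds,[[666.9,120.2,29],[703.5,-59.8,29]]).round(1))
u,v=proj(ds,tip)[0].astype(int)
cv2.imwrite("pics/s3.png",cv2.resize(ds["color"][v-45:v+45,u-60:u+60],(800,600),interpolation=cv2.INTER_CUBIC)[:,:,::-1]); print("origin",u-60,v-45)
E
```

```text
pos [612.1  20.6  46.1] rot [-3.1415e+00  1.6000e-03 -2.9778e+00] t 7.02 w 17.0 F [ 0.  -0.7 -1.1] gf 58.8
shift tool cm [ 0.12 -0.19  1.77] turn deg (first) [-0.01  0.09 -0.05] shift in new frame [ 0.12 -0.19  1.77]
tip [700.8  35.2  35.7] [[308.7 282.9]
 [308.5 271.8]] rim [[350.7 296.5]
 [277.  266.8]]
origin 248 237
```

View pics/s3.png

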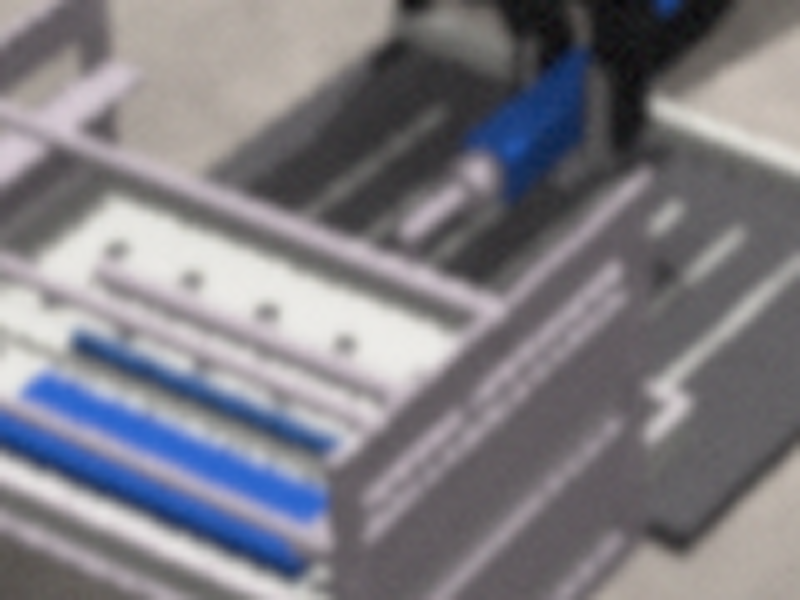

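The rod end shows at about (309.5,272.2), as predicted, and the tray's front-left corner is at (351.8,297) against a predicted (350.7,296.5). The tip is about 15 mm behind the rim, so I'll lower it into the tray.

Request:
{"fn": "move_arm", "kwargs": {"targets": "-1 0 -0.2 0.8 0 0 0; -1 0 0 0.6 0 0 0; -1 0 0 0.35 0 0 0; -1 0 0 0 0 0 0; -1 0 0 0 0 0 0"}}

```text
clock: 7.48
eef_pos: [611.2, 18.6, 27.2]
tool_rot: [3.141, -0.001, -2.978]
force: [0.4, 0.8, -1.6]
width: 17.1
gripper_force: 58.8
```

Request:
{"fn": "move_arm", "kwargs": {"targets": "-1 0.3 0 0 0 0 0; -1 0.2 0 0 0 0 0; -1 0.1 0 0 0 0 0; -1 0.1 0 0 0 0 0; -1 0 0 0 0 0 0"}}

```text
clock: 7.9
eef_pos: [604.5, 17.4, 28.0]
tool_rot: [-3.142, -0.0, -2.978]
force: [-0.6, 0.6, -1.5]
width: 16.9
gripper_force: 58.8
```

Request:
{"fn": "move_arm", "kwargs": {"targets": "-1 0.1 0 0 0 0 0; -1 0.1 0 0 0 0 0; -1 0.1 0 0 0 0 0; -1 0.1 0 0 0 0 0; -1 0.1 0 0 0 0 0"}}

```text
clock: 8.32
eef_pos: [600.3, 16.8, 27.9]
tool_rot: [3.142, 0.001, -2.978]
force: [1.6, -0.0, -2.2]
width: 17.0
gripper_force: 58.7
```

Request:
{"fn": "move_arm", "kwargs": {"targets": "-1 0.1 0 0 0 0 0; -1 0.15 0 0 0 0 0; -1 0.2 0 0 0 0 0; -1 0.2 0 0 0 0 0; -1 0.2 0 0 0 0 0"}}

```text
clock: 8.73
eef_pos: [591.4, 15.2, 27.9]
tool_rot: [3.142, 0.0, -2.978]
force: [2.1, 0.1, -2.1]
width: 17.0
gripper_force: 58.7
```

Request:
{"fn": "move_arm", "kwargs": {"targets": "-1 0.2 0 0 0 0 0; -1 0.2 0 0 0 0 0; -1 0.2 0 0 0 0 0; -1 0.2 0 0 0 0 0; -1 0.2 0 0 0 0 0"}}

```text
clock: 9.15
eef_pos: [581.4, 13.6, 27.8]
tool_rot: [3.142, 0.0, -2.978]
force: [1.7, 1.2, -1.5]
width: 16.8
gripper_force: 58.7
```

Request:
{"fn": "move_arm", "kwargs": {"targets": "-1 0.25 0 0 0 0 0; -1 0.3 0 0 0 0 0; -1 0.3 0 0 0 0 0; -1 0.3 0 0 0 0 0; -1 0.3 0 0 0 0 0"}}

```text
clock: 9.57
eef_pos: [566.7, 11.2, 27.7]
tool_rot: [3.142, -0.0, -2.978]
force: [1.1, 0.5, -1.9]
width: 17.2
gripper_force: 58.7
```

Request:
{"fn": "move_arm", "kwargs": {"targets": "-1 0.3 0 0 0 0 0; -1 0.3 0 0 0 0 0; -1 0.3 0 0 0 0 0; -1 0.3 0 0 0 0 0; -1 0.3 0 0 0 0 0"}}

```text
clock: 9.98
eef_pos: [551.9, 8.7, 27.7]
tool_rot: [3.142, -0.0, -2.978]
force: [2.2, 0.1, -1.4]
width: 17.1
gripper_force: 58.7
```

Request:
{"fn": "move_arm", "kwargs": {"targets": "-1 0.3 0 0 0 0 0; -1 0.3 0 0 0 0 0; -1 0.3 0 0 0 0 0; -1 0.3 0 0 0 0 0; -1 0.3 0 0 0 0 0"}}

```text
clock: 10.4
eef_pos: [537.4, 6.3, 27.8]
tool_rot: [3.142, 0.0, -2.978]
force: [0.9, 0.2, -2.0]
width: 16.7
gripper_force: 58.7
```

Request:
{"fn": "move_arm", "kwargs": {"targets": "-1 0.3 0 0 0 0 0; -1 0.3 0 0 0 0 0; -1 0.3 0 0 0 0 0; -1 0.3 0 0 0 0 0; -1 0.3 0 0 0 0 0"}}

```text
clock: 10.82
eef_pos: [522.6, 3.9, 27.8]
tool_rot: [3.142, 0.0, -2.978]
force: [2.2, -0.2, -1.7]
width: 17.2
gripper_force: 58.7
```

Request:
{"fn": "move_arm", "kwargs": {"targets": "-1 0.3 0 0 0 0 0; -1 0.3 0 0 0 0 0; -1 0.3 0 0 0 0 0; -1 0.3 0 0 0 0 0; -1 0.2 0 0 0 0 0"}}

```text
clock: 11.23
eef_pos: [508.6, 1.6, 27.8]
tool_rot: [3.142, -0.0, -2.978]
force: [1.5, 0.1, -2.2]
width: 17.0
gripper_force: 58.7
```

```bash
python3 - <<'E'
from h import *
s=read_state(); p=s["eef_pos"]; y=s["tool_rot"][2]; h=np.array([-np.cos(y),-np.sin(y),0])
print("tip",(p+90*h).round(1))
f=np.array([555.8,5.2]);n=np.array([np.cos(.158),np.sin(.158)]); print("tip to fence face along n",((p+90*h)[:2]-f)@n, "minus 6 = rim gap")
E
```

```text
tip [597.4  16.2  27.8]
tip to fence face along n 42.80382567937686 minus 6 = rim gap
```

Request:
{"fn": "move_arm", "kwargs": {"targets": "-1 0.3 0 0 0 0 0; -1 0.3 0 0 0 0 0; -1 0.3 0 0 0 0 0; -1 0.3 0 0 0 0 0; -1 0.3 0 0 0 0 0"}}

```text
clock: 11.65
eef_pos: [494.1, -0.9, 27.8]
tool_rot: [-3.142, 0.0, -2.978]
force: [1.7, -0.1, -1.2]
width: 17.0
gripper_force: 58.7
```

Request:
{"fn": "move_arm", "kwargs": {"targets": "-1 0.2 0 0 0 0 0; -1 0.2 0 0 0 0 0; -1 0.15 0 0 0 0 0; -1 0.1 0 0 0 0 0; -1 0.1 0 0 0 0 0"}}

```text
clock: 12.07
eef_pos: [486.9, -2.0, 27.8]
tool_rot: [3.142, 0.0, -2.978]
force: [2.3, 0.3, -1.3]
width: 17.0
gripper_force: 58.7
```

Request:
{"fn": "move_arm", "kwargs": {"targets": "-1 0.07 0 0 0 0 0; -1 0.07 0 0 0 0 0; -1 0.07 0 0 0 0 0; -1 0.07 0 0 0 0 0; -1 0.07 0 0 0 0 0"}}

```text
clock: 12.48
eef_pos: [483.4, -2.6, 27.8]
tool_rot: [3.142, 0.0, -2.978]
force: [1.7, 0.8, -1.8]
width: 17.2
gripper_force: 58.7
```

Request:
{"fn": "move_arm", "kwargs": {"targets": "-1 0.06 0 0 0 0 0; -1 0.06 0 0 0 0 0; -1 0.06 0 0 0 0 0; -1 0.06 0 0 0 0 0; -1 0.06 0 0 0 0 0"}}

```text
clock: 12.9
eef_pos: [480.4, -3.1, 27.8]
tool_rot: [3.142, 0.0, -2.978]
force: [2.1, 0.2, -0.9]
width: 17.0
gripper_force: 58.7
```

Request:
{"fn": "move_arm", "kwargs": {"targets": "-1 0.05 0 0 0 0 0; -1 0.05 0 0 0 0 0; -1 0.05 0 0 0 0 0; -1 0.05 0 0 0 0 0"}}

```text
clock: 13.23
eef_pos: [478.4, -3.4, 27.8]
tool_rot: [3.142, 0.0, -2.978]
force: [2.7, 0.7, -1.9]
width: 16.6
gripper_force: 58.7
```

Request:
{"fn": "move_arm", "kwargs": {"targets": "-1 0.05 0 0 0 0 0; -1 0.05 0 0 0 0 0; -1 0.05 0 0 0 0 0; -1 0.05 0 0 0 0 0"}}

```text
clock: 13.57
eef_pos: [476.4, -3.8, 27.8]
tool_rot: [3.142, -0.0, -2.978]
force: [2.7, 1.2, -0.4]
width: 17.2
gripper_force: 58.7
```

Request:
{"fn": "move_arm", "kwargs": {"targets": "-1 0.04 0 0 0 0 0; -1 0.04 0 0 0 0 0; -1 0.04 0 0 0 0 0; -1 0.04 0 0 0 0 0"}}

```text
clock: 13.9
eef_pos: [474.9, -4.0, 27.8]
tool_rot: [3.142, -0.0, -2.978]
force: [2.1, 0.6, -2.0]
width: 17.0
gripper_force: 58.7
```

Request:
{"fn": "move_arm", "kwargs": {"targets": "-1 0.04 0 0 0 0 0; -1 0.04 0 0 0 0 0; -1 0.04 0 0 0 0 0"}}

```text
clock: 14.15
eef_pos: [474.1, -4.2, 27.8]
tool_rot: [-3.142, 0.001, -2.978]
force: [2.1, 0.0, -2.7]
width: 17.4
gripper_force: 58.7
```

Request:
{"fn": "move_arm", "kwargs": {"targets": "-1 0.03 0 0 0 0 0; -1 0.03 0 0 0 0 0; -1 0 0 0 0 0 0"}}

```text
clock: 14.4
eef_pos: [473.2, -4.3, 27.8]
tool_rot: [3.142, 0.0, -2.978]
force: [3.0, 0.6, -2.0]
width: 16.9
gripper_force: 58.7
```

Request:
{"fn": "move_arm", "kwargs": {"targets": "-1 0.04 0 0 0 0 0; -1 0.04 0 0 0 0 0; -1 0 0 0 0 0 0"}}

```text
clock: 14.65
eef_pos: [472.5, -4.4, 27.8]
tool_rot: [3.142, 0.0, -2.978]
force: [3.8, 0.1, -1.2]
width: 17.0
gripper_force: 58.7
```

Request:
{"fn": "move_arm", "kwargs": {"targets": "-1 0.04 0 0 0 0 0; -1 0.04 0 0 0 0 0; -1 0 0 0 0 0 0"}}

```text
clock: 14.9
eef_pos: [472.5, -4.4, 27.9]
tool_rot: [-3.142, 0.002, -2.978]
force: [4.8, 0.5, -3.8]
width: 17.5
gripper_force: 58.5
```

Request:
{"fn": "move_arm", "kwargs": {"targets": "-1 0.03 0 0 0 0 0; -1 0 0 0 0 0 0; -1 0 0 0 0 0 0"}}

```text
clock: 15.15
eef_pos: [472.5, -4.4, 27.9]
tool_rot: [-3.142, 0.002, -2.978]
force: [5.8, 0.0, -3.3]
width: 17.4
gripper_force: 58.5
```

Request:
{"fn": "move_arm", "kwargs": {"targets": "-1 0.04 0 0 0 0 0; -1 0 0 0 0 0 0; -1 0 0 0 0 0 0"}}

```text
clock: 15.4
eef_pos: [472.5, -4.4, 27.9]
tool_rot: [-3.142, 0.003, -2.978]
force: [6.3, 1.6, -3.7]
width: 17.1
gripper_force: 58.5
```

Request:
{"fn": "move_arm", "kwargs": {"targets": "-1 0.04 0 0 0 0 0; -1 0 0 0 0 0 0; -1 0 0 0 0 0 0"}}

```text
clock: 15.65
eef_pos: [472.5, -4.5, 27.9]
tool_rot: [-3.142, 0.004, -2.978]
force: [6.4, 1.0, -5.4]
width: 16.9
gripper_force: 58.5
```

Request:
{"fn": "move_arm", "kwargs": {"targets": "-1 0.04 0 0 0 0 0; -1 0 0 0 0 0 0; -1 0 0 0 0 0 0"}}

```text
clock: 15.9
eef_pos: [472.5, -4.4, 27.9]
tool_rot: [-3.142, 0.004, -2.978]
force: [8.0, 1.3, -4.6]
width: 17.1
gripper_force: 58.6
```

Request:
{"fn": "move_arm", "kwargs": {"targets": "-1 0.04 0 0 0 0 0; -1 0 0 0 0 0 0; -1 0 0 0 0 0 0"}}

```text
clock: 16.15
eef_pos: [472.5, -4.4, 27.9]
tool_rot: [-3.141, 0.005, -2.978]
force: [8.3, 1.4, -5.4]
width: 17.3
gripper_force: 58.6
```

```bash
python3 - <<'E'
from h import *
F=[];
go([472,-4,28],-2.977)
for i in range(4):
    ds=cams.get_image("scene" if i else "top"); s=read_state(); F.append(s["force"])
    if i==0: dt=ds
print(np.mean(F,0).round(2),np.std(F,0).round(2))
a=cv2.resize(dt["color"][190:300,240:370],(780,660),interpolation=cv2.INTER_CUBIC)[:330]
p=s["eef_pos"]; y=s["tool_rot"][2]; h=np.array([-np.cos(y),-np.sin(y),0]); tip=p+90*h; tip[2]=p[2]-10.4
print(tip.round(1),proj(ds,[tip,tip+[0,0,28]]).round(1))
b=cv2.resize(ds["color"][195:285,255:375],(800,600),interpolation=cv2.INTER_CUBIC)
cv2.imwrite("pics/s4.png",b[:,:,::-1]); cv2.imwrite("pics/t4.png",cv2.resize(dt["color"][190:300,240:370],(780,600),interpolation=cv2.INTER_CUBIC)[:,:,::-1])
E
```

```text
pos [472.5  -4.4  27.9] rot [-3.1415  0.0051 -2.9776] t 16.15 w 17.3 F [ 8.3  1.4 -5.4] gf 58.6
shift tool cm [ 0.04  0.05 -0.01] turn deg (first) [-0.01  0.29 -0.03] shift in new frame [ 0.04  0.05 -0.01]
[ 8.27  1.01 -5.8 ] [0.25 0.39 0.6 ]
[561.3  10.2  17.5] [[346.4 257.2]
 [346.7 246.7]]
```

View pics/s4.png

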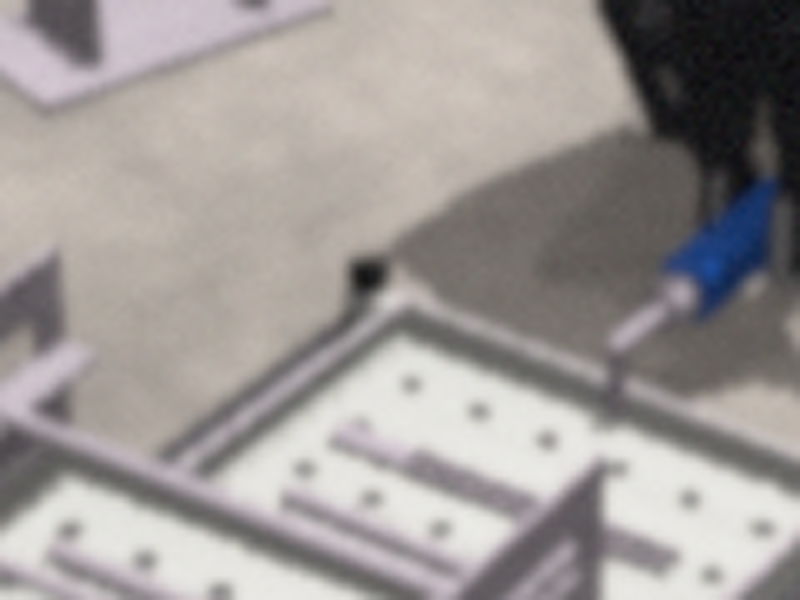

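The scene view shows the tray on the plate with its front rim on the fence. The hook is at mid-rim near crop (610,400), and the tweezers and mirror lie inside. I'll pull slightly harder, hold, then back off and lift.

Request:
{"fn": "move_arm", "kwargs": {"targets": "-1 0.04 0 0 0 0 0; -1 0 0 0 0 0 0; -1 0 0 0 0 0 0; -1 0 0 0 0 0 0; -1 0 0 0 0 0 0"}}

```text
clock: 16.77
eef_pos: [472.5, -4.5, 28.0]
tool_rot: [-3.141, 0.006, -2.978]
force: [8.8, 1.6, -6.6]
width: 17.3
gripper_force: 58.6
```

Request:
{"fn": "move_arm", "kwargs": {"targets": "-1 0 0 0 0 0 0; -1 0 0 0 0 0 0; -1 0 0 0 0 0 0; -1 0 0 0 0 0 0; -1 0 0 0 0 0 0"}}

```text
clock: 17.18
eef_pos: [472.5, -4.5, 28.0]
tool_rot: [-3.141, 0.006, -2.978]
force: [8.2, 0.6, -5.8]
width: 16.9
gripper_force: 58.6
```

Request:
{"fn": "move_arm", "kwargs": {"targets": "-1 -0.1 0 0 0 0 0; -1 -0.1 0 0 0 0 0; -1 -0.1 0 0 0 0 0; -1 -0.1 0 0 0 0 0; -1 -0.1 0 0 0 0 0"}}

```text
clock: 17.6
eef_pos: [472.7, -4.4, 27.7]
tool_rot: [3.142, -0.003, -2.978]
force: [-0.4, 0.7, -0.4]
width: 17.1
gripper_force: 59.2
```

Request:
{"fn": "move_arm", "kwargs": {"targets": "-1 -0.1 0 0 0 0 0; -1 -0.1 0 0 0 0 0; -1 0 0 0 0 0 0; -1 0 0 0 0 0 0"}}

```text
clock: 17.93
eef_pos: [475.4, -3.8, 27.6]
tool_rot: [3.141, -0.001, -2.978]
force: [-0.6, 0.3, -1.5]
width: 16.7
gripper_force: 59.2
```

Request:
{"fn": "move_arm", "kwargs": {"targets": "-1 0 0 -1 0 0 0; -1 0 0 -2 0 0 0; -1 0 0 -3 0 0 0; -1 0 0 -2.5 0 0 0; -1 0 0 -0.5 0 0 0"}}

```text
clock: 18.35
eef_pos: [478.0, -3.8, 121.7]
tool_rot: [-3.141, 0.006, -2.978]
force: [-0.2, 0.1, -0.7]
width: 17.3
gripper_force: 59.2
```

Request:
{"fn": "move_arm", "kwargs": {"targets": "-1 0 -2 0 0 0 5.6; -1 0 -3 0 0 0 5.6; -1 0 -3.5 0 0 0 5.5; -1 0 -4 0 0 0 0; -1 0 -4 0 0 0 0"}}

```text
clock: 18.77
eef_pos: [469.6, -168.7, 117.7]
tool_rot: [3.142, -0.001, 3.015]
force: [1.1, 0.3, -1.0]
width: 17.1
gripper_force: 59.2
```

Request:
{"fn": "move_arm", "kwargs": {"targets": "-1 -0.5 -3.5 0 0 0 0; -1 -0.5 -3 0 0 0 0; -1 0 -2 0 0 0 0; -1 0 0 0 0 0 0; -1 0 0 0 0 0 0"}}

```text
clock: 19.18
eef_pos: [468.1, -254.5, 117.4]
tool_rot: [3.142, -0.001, 3.011]
force: [-1.0, -0.2, -1.2]
width: 16.9
gripper_force: 59.2
```

```bash
python3 - <<'E'
from h import *
go([478.9,-323,114],3.014)
ds=cams.get_image("scene"); dt=cams.get_image("top")
s=read_state(); p=s["eef_pos"]; y=s["tool_rot"][2]; h=np.array([-np.cos(y),-np.sin(y),0])
tip=p+90*h; tip[2]=p[2]-10.4; hg=p+[0,0,17.6]
P=[tip,tip+[0,0,28],hg+52*h,hg-60*h]
o=proj(ds,tip)[0].astype(int)-[70,50]
print("scene pred crop",((proj(ds,P)-o)*3.8).round(0).tolist())
a=cv2.resize(ds["color"][o[1]:o[1]+100,o[0]:o[0]+105],(399,380),interpolation=cv2.INTER_CUBIC)
b=cv2.resize(dt["color"][200:295,255:370],(460,380),interpolation=cv2.INTER_CUBIC)[:, :400]
cv2.imwrite("pics/m5.png",np.hstack([a,b])[:,:,::-1])
E
```

```text
pos [ 468.1 -254.5  117.4] rot [ 3.1415e+00 -1.3000e-03  3.0107e+00] t 19.18 w 16.9 F [-1.  -0.2 -1.2] gf 59.2
shift tool cm [-1.97 -6.65  0.34] turn deg (first) [ 0.01 -0.07 -0.19] shift in new frame [-1.94 -6.65  0.34]
scene pred crop [[269.0, 192.0], [267.0, 152.0], [317.0, 135.0], [458.0, 88.0]]
```

View pics/m5.png

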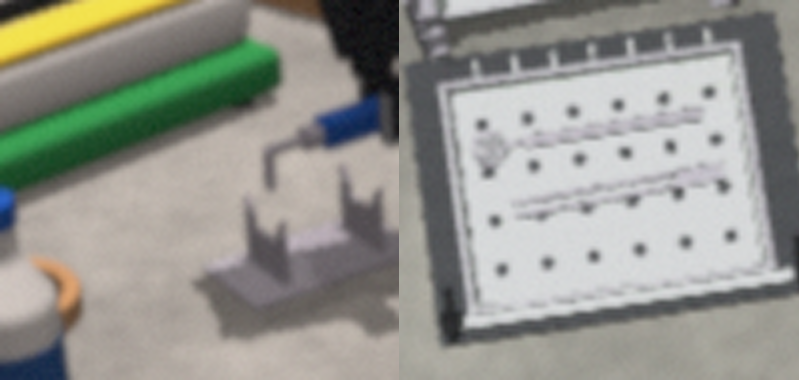

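The tray lies square against the fence with both instruments inside. The hook tip is at crop (270,187) against a predicted (269,192), the same small offset as before, so it hasn't slipped. Next I'll return it to the rest.

Request:
{"fn": "move_arm", "kwargs": {"targets": "-1 -1 -3.3 0 0 0 -0.2; -1 -1 -3.3 0 0 0 0; -1 0 0 0 0 0 0; -1 0 0 0 0 0 0; -1 0 0 0 0 0 0"}}

```text
clock: 19.7
eef_pos: [480.8, -319.4, 117.5]
tool_rot: [3.14, -0.001, 3.019]
force: [0.3, 1.4, -1.6]
width: 17.2
gripper_force: 59.2
```

```bash
python3 -c "
from h import *
go([478.9,-323,27],3.014)"
```

```text
pos [ 480.8 -319.4  117.5] rot [ 3.1400e+00 -1.1000e-03  3.0192e+00] t 19.7 w 17.2 F [ 0.3  1.4 -1.6] gf 59.2
shift tool cm [ 0.14 -0.4   9.05] turn deg (first) [ 0.09 -0.06  0.3 ] shift in new frame [ 0.14 -0.39  9.05]
```

Request:
{"fn": "move_arm", "kwargs": {"targets": "-1 0.1 -0.3 2 0 0 0.2; -1 0 0 2 0 0 0; -1 0 0 1 0 0 0; -1 0 0 0 0 0 0; -1 0 0 0 0 0 0"}}

```text
clock: 20.12
eef_pos: [479.5, -322.7, 67.6]
tool_rot: [3.14, -0.001, 3.016]
force: [-0.6, 0.4, -1.1]
width: 16.7
gripper_force: 59.2
```

```bash
python3 -c "
from h import *
go([478.9,-323,27],3.014)"
```

```text
pos [ 479.5 -322.7   67.6] rot [ 3.1404e+00 -1.2000e-03  3.0157e+00] t 20.12 w 16.7 F [-0.6  0.4 -1.1] gf 59.2
shift tool cm [ 0.05 -0.05  4.06] turn deg (first) [ 0.07 -0.07  0.1 ] shift in new frame [ 0.05 -0.04  4.06]
```

Request:
{"fn": "move_arm", "kwargs": {"targets": "-1 0 0 1.5 0 0 0; -1 0 0 1 0 0 0; -1 0 0 0.8 0 0 0; -1 0 0 0.3 0 0 0; -1 0 0 0.2 0 0 0"}}

```text
clock: 20.53
eef_pos: [479.3, -324.0, 29.5]
tool_rot: [3.141, -0.001, 3.014]
force: [-0.2, 0.2, -0.9]
width: 17.1
gripper_force: 59.2
```

Request:
{"fn": "move_arm", "kwargs": {"targets": "-1 0 0 0.1 0 0 0; -1 0 0 0 0 0 0; -1 0 0 0 0 0 0"}}

```text
clock: 20.78
eef_pos: [479.7, -324.4, 29.1]
tool_rot: [-3.141, 0.001, 3.014]
force: [-0.2, 0.3, -3.0]
width: 17.1
gripper_force: 59.2
```

Request:
{"fn": "move_arm", "kwargs": {"targets": "-1 0 0.1 0.1 0 0 0; -1 0 0 0.1 0 0 0; -1 0 0 0 0 0 0; -1 0 0 0 0 0 0"}}

```text
clock: 21.12
eef_pos: [479.5, -323.2, 26.8]
tool_rot: [-3.142, -0.0, 3.014]
force: [0.9, 0.1, -1.4]
width: 16.7
gripper_force: 59.2
```

Request:
{"fn": "move_arm", "kwargs": {"targets": "-1 0 0 0.05 0 0 0; -1 0 0 0.03 0 0 0; -1 0 0 0 0 0 0; -1 0 0 0 0 0 0"}}

```text
clock: 21.45
eef_pos: [479.6, -323.3, 26.4]
tool_rot: [-3.141, 0.0, 3.014]
force: [-1.6, 1.0, 5.9]
width: 16.7
gripper_force: 60.2
```

The hook has seated (upward force 5.9 N), so I'll open the gripper.

Request:
{"fn": "move_arm", "kwargs": {"targets": "-0.4 0 0 0 0 0 0; 0 0 0 0 0 0 0; 0.5 0 0 0 0 0 0; 1 0 0 0 0 0 0; 1 0 0 0 0 0 0"}}

```text
clock: 21.87
eef_pos: [479.5, -323.2, 25.8]
tool_rot: [3.142, -0.0, 3.014]
force: [0.0, -0.1, 0.1]
width: 73.1
gripper_force: 0.0
```

Request:
{"fn": "move_arm", "kwargs": {"targets": "1 0 0 0 0 0 0; 1 0 0 0 0 0 0; 1 0 0 -1 0 0 0; 1 0 0 -2 0 0 0; 1 0 0 -3 0 0 0"}}

```text
clock: 22.28
eef_pos: [478.0, -322.2, 85.1]
tool_rot: [3.14, -0.004, 3.014]
force: [0.0, -0.3, 0.2]
width: 85.3
gripper_force: 0.0
```

Request:
{"fn": "move_arm", "kwargs": {"targets": "1 0 0 -4 0 0 0; 1 0 0 -4 0 0 0; 1 1 0 -2 0 0 0; 1 0 0 0 0 0 0; 1 0 0 0 0 0 0"}}

```text
clock: 22.7
eef_pos: [469.9, -322.5, 188.0]
tool_rot: [-3.14, 0.003, 3.013]
force: [-0.2, -0.2, -0.6]
width: 85.3
gripper_force: 0.0
```

Request:
{"fn": "move_arm", "kwargs": {"targets": "1 0 0 0 0 0 0; 1 0 0 0 0 0 0; 1 0 0 0 0 0 0"}}

```text
clock: 22.95
eef_pos: [469.1, -321.4, 184.6]
tool_rot: [3.14, -0.002, 3.014]
force: [-0.6, 0.7, 0.1]
width: 85.4
gripper_force: 0.0
```

```bash
python3 - <<'E'
from h import *
go([478.9,-323,150],3.014)
d=cams.get_image("wrist"); dt=cams.get_image("top"); ds=cams.get_image("scene")
im=d["color"].astype(int); r,g,b=im[...,0],im[...,1],im[...,2]
m=(b-r>50)&(b-g>20)
bx=cv2.boxPoints(cv2.minAreaRect(rect(m,500)[0])); W=ray(d,bx,54); print(W.round(1).tolist(),"centre",W.mean(0).round(1),"before 474.2 -322.2")
o=proj(ds,[479,-322,44])[0].astype(int)-[40,30]
A=lambda x,s:cv2.resize(x,s,interpolation=cv2.INTER_CUBIC)
cv2.imwrite("pics/m6.png",np.hstack([A(d["color"][100:380,180:400],(300,380)),np.vstack([A(ds["color"][o[1]:o[1]+60,o[0]:o[0]+80],(480,360))[:190],A(dt["color"][195:295,240:366],(480,381))[190:]])])[:,:,::-1])
E
```

```text
pos [ 469.1 -321.4  184.6] rot [ 3.1403e+00 -2.4000e-03  3.0142e+00] t 22.95 w 85.4 F [-0.6  0.7  0.1] gf 0.0
shift tool cm [-1.   -0.04  3.46] turn deg (first) [ 0.07 -0.14  0.01] shift in new frame [-0.99 -0.04  3.46]
[[419.3, -323.5, 54.0], [421.4, -307.6, 54.0], [530.4, -321.0, 54.0], [528.1, -338.5, 54.0]] centre [ 474.8 -322.6   54. ] before 474.2 -322.2Traceback (most recent call last):
  File "<stdin>", line 9, in <module>
    return _nx.concatenate(arrs, 1, dtype=dtype, casting=casting)
           ~~~~~~~~~~~~~~~^^^^^^^^^^^^^^^^^^^^^^^^^^^^^^^^^^^^^^^
ValueError: all the input array dimensions except for the concatenation axis must match exactly, but along dimension 0, the array at index 0 has size 380 and the array at index 1 has size 381
```

The hook is back within 1 mm of where it started, and the earlier view shows the tray square at the fence. I'm handing in the job.

```bash
python3 -c "
from cell import order
print(order.finish_job())"
```

```text
the job is handed in; nothing more can be done
None
```

The hot tray, with its instruments inside, lies square against the fence after a steady pull of about 9 N. The hook is back in its rest, and the job is handed in; no verdict was returned.

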